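# Slide a thin clock plate off a granite block and lay it on the measuring saddle

## Task

The thin oblong brass clock plate lies flat on the black granite block, too thin to be picked up there: press on it lightly, slide it until one end sticks out well past an edge of the block, then grip that end across its width and lift the plate clear. Carry it to the aluminium measuring saddle and lower it flat between the two cheeks, with its middle over the saddle, letting go only once it rests there. Leave the round brass disc and the things on the bench where they are, do not press hard on the plate and never drop it.

Things in the scene. Friction and masses are not known exactly. Their poses are not given: they have to be found in the camera images.
- plate_mid (a point): Centre (half-way up) of the loose oblong brass clock plate: 110 mm long (its x), 40 mm wide (its y), 2.5 mm thick (its z, up), about 90 g, square-edged, solid (dark dots are marks); either end first is the same. It starts flat on the granite, its length within 0.2 rad of the block's y. A fingertip pressed on it with 5 to 12 N drags it along, with some slip; over 40 N between plate and granite is damage.
- plate_end_a (a point): Middle of the plate's short edge at its +x end, half-way up, 55 mm from plate_mid; same axes.
- plate_end_b (a point): Middle of the plate's short edge at its -x end, half-way up, 55 mm from plate_mid; same axes.
- granite_top (a point): Centre of the top face of the fixed black granite block, 160 mm (its x) by 200 mm (its y), 40 mm high above the bench, top level and polished (plate on granite: friction about 0.25). Beside it there is free bench, so fingers can reach down past its edge.
- saddle_floor (a point): Centre of the level channel floor of the fixed aluminium saddle, 45 mm above the bench. The plate is to lie along the saddle's x. The floor is 50 mm long in x, so a centred plate sticks out 30 mm at both ends; the channel is 48 mm wide in y between two cheeks, each 8 mm thick and 5 mm high. Steel foot 90 mm (x) by 100 mm (y), 12 mm high. Saddle and granite block may swap sides.
- disc_mid (a point): Centre (half-way up) of a loose round brass disc, 44 mm across and 2.5 mm thick, lying on the granite block beside the plate. To be left alone.
- loupe: Black eye loupe, 35 mm across, 26 mm high, standing on the bench; origin under its centre. To be left alone.
- oiler: Small jar, 32 mm across, 55 mm high, standing on the bench; origin under its centre. To be left alone.
- driver: Screwdriver 140 mm long lying on the bench along its x; origin on its underside. To be left alone.
Things that resemble listed ones, but are neither listed nor needed, are in the scene too. Of the things that look like the part that bears plate_mid, the largest one is meant.

How it is judged:
By the outcome, as a careful person would: the job done as asked, in the order asked, and still so for the second after the job is handed in, with the robot touching nothing.
It also fails if it takes over 48 s, if anything falls off the work surface, if the arm or the gripper's body presses on something with over 40 N, if the wrist force passes 120 N, or if a joint passes its speed limit or range.

## Robot

A 6-joint arm with a two-finger parallel gripper is mounted at the origin on the work surface. World frame = base frame: x ahead of the robot, y to its left, z up, the work surface at z = 0. Lengths are in m, angles in rad, forces in N, time in s.
With the tool pointing down it reaches from about 0.375 to 0.975 m from the base axis. Payload 3.8 kg.
Tool frame: the origin (TCP) lies at the very end of the fingers, on their centre line; the grasp point (between the pads) lies 19 mm behind it (r.grip_point_offset is the z of the grasp point in the tool frame, in m); z points along the fingers, y is the line along which they close (so a half turn about z gives the same grasp; the last joint's range is limited). The gripper opens to 85 mm and grips with 20 to 120 N. Pads are 22 mm wide; open, the fingers measure 114 mm over their backs; the gripper's body (76 mm by 85 mm) begins 54 mm behind the grasp point. The pads swing forward as they close: fully open they stand 13 mm farther back than shut.
Start: joints at [-1.23, 0.264, 1.604, -0, 1.274, -0.037], TCP at [0.249, -0.627, 0.231] pointing down, gripper open.
Joint ranges: [-2.63, 2.63], [-0.94, 2.18], [0.31, 2.57], [-1.31, 4.45], [0, 2.66], [-2.55, 2.55]. Speed limits (rad/s): [2.57, 2.57, 3.14, 3.14, 3.14, 3.14].

## Interface

Orientations are given as a rotation vector (axis times angle).
In Python, from station import r gives the robot as it stands. Calls block until the motion is done:
- r.goto(position, orientation): joint-space move of the TCP to a pose.
- r.move_straight(position, speed=0.15, rot=None, max_force=None): straight line of the TCP; rot=None keeps the orientation; speed is the mean speed in m/s. With max_force (N) it stops when the force on the tool has changed by that much, and returns True; else False.
- r.movej(angles): joint-space move.
- r.command_gripper(opening, f_grip=None): finger opening in m; f_grip is the grip in N (None keeps the last); returns when the fingers have stopped.
- r.wait(seconds).
- r.solve_ik(position, orientation): joint angles nearest the present ones, or None.
- r.get_obs(): the state.
- r.get_image(name): name is "scene" or "top" or "wrist"; returns a dict with "color" (400x640x3 uint8, blue, green, red), "intrinsics" (3x3 intrinsics, pixels), "R" (3x3) and "t" (3): a world point X has camera coordinates R X + t. Camera axes: x right, y down, z forward; pixel columns grow to the right and rows downward; lengths in m; the calibration is good to about 2 mm. The wrist camera is an equidistant fisheye: a pixel r from the principal point sees the ray r / f radians off the axis. A picture is of the moment at which its call begins. There is no depth.
A pose or a line that the arm cannot do raises r.Unreachable and nothing moves.
- r.sign_off(): hands the job in; it is judged then, once.
Trained networks look in the newest picture that a camera, given by its name, has taken for a name from the list of things; names that differ only in an ending like _2 or _b are one class to them, and where a whole thing is asked for, a point or a joint stands for the part that bears it (a point fixed in the world has none). Each returns a list of dicts, best first, with "conf" (0 to 1); they miss things now and then, are a little off and sometimes report something else, mostly with a low value. They report only what shows in the picture. A call takes as long as a camera call. They do not tell look-alikes from the thing itself.
- r.silhouettes(camera, target): "region" (400x640 bool, what is visible of it).
- r.place_of(camera, target): "centre" ([x, y, z] in m, in world coordinates, good to about 4 mm: a listed point, or the origin of a listed thing).
The state is a dict: "time": time; "q": joint angles; "joint_vel": joint speeds; "joint_efforts": joint torques, N m; "ee_pos": TCP position; "eef_rot": TCP orientation; "ft_force": force on the tool from outside, world axes, zero at the start; "ft_torque": the same for the moment, N m; "gripper_width": finger opening in m; "grip_force": force on a finger pad.
Only numpy, scipy, OpenCV 4.12 (cv2) and the standard library are available. Lean on these libraries where they do the work, as an engineer would, in place of code of your own. Each camera call takes 0.05 s, during which the arm holds its last target. There are 200 camera calls.

## Working session

There is one attempt and no reset: what is moved stays moved. The work goes in short steps, each a Python script; the robot and the scene stay as the last script left them, time stands still between calls to the robot, and variables do not carry over. Pictures are saved under pics/ and viewed, at most 10 in all, crops included, and the job is handed in when it is done.

```bash
ls; mkdir -p pics; python3 - <<'E'
from station import r
import cv2,numpy as np
ims=[r.get_image(n)["color"] for n in("scene","top")]
cv2.imwrite("pics/a_scene.png",ims[0]);cv2.imwrite("pics/a_top.png",ims[1])
for n in("top","scene"):
  for t in("plate_mid","plate_end_a","granite_top","saddle_floor","disc_mid","loupe","oiler","driver"):
    print(n,t,[(np.round(d["centre"],3).tolist(),round(d["conf"],2)) for d in r.place_of(n,t)][:5])
print(r.get_obs())
E
```

```text
pics
top plate_mid [([0.481, -0.185, 0.043], 0.91), ([0.367, -0.207, -0.004], 0.58), ([0.335, -0.088, -0.0], 0.58), ([0.749, 0.109, 0.002], 0.24)]
top plate_end_a [([0.365, -0.246, 0.0], 0.88), ([0.377, -0.096, 0.001], 0.8), ([0.366, -0.168, 0.001], 0.76), ([0.472, -0.24, 0.038], 0.59), ([0.299, -0.076, -0.002], 0.57)]
top granite_top [([0.528, -0.16, 0.037], 0.7), ([0.564, -0.158, 0.04], 0.54)]
top saddle_floor [([0.502, 0.152, 0.042], 0.68)]
top disc_mid [([0.56, -0.159, 0.039], 0.9)]
top loupe [([0.721, -0.008, 0.002], 0.47)]
top oiler [([0.748, 0.11, 0.0], 0.67)]
top driver [([0.752, -0.199, 0.004], 0.89)]
scene plate_mid [([0.482, -0.186, 0.037], 0.91), ([0.335, -0.086, 0.004], 0.7), ([0.363, -0.212, 0.004], 0.69), ([0.526, -0.16, 0.042], 0.65)]
scene plate_end_a [([0.492, -0.129, 0.044], 0.97), ([0.472, -0.235, 0.044], 0.75), ([0.368, -0.242, 0.003], 0.73), ([0.378, -0.096, 0.0], 0.7), ([0.362, -0.168, 0.002], 0.59)]
scene granite_top [([0.526, -0.161, 0.043], 0.81), ([0.726, -0.004, -0.002], 0.32)]
scene saddle_floor [([0.498, 0.152, 0.046], 0.77), ([0.482, -0.185, 0.037], 0.6
[... 227 characters left out ...]
03, 0.003], 0.72)]
{'time': 0.9, 'q': array([-1.22990313e+00,  2.63851088e-01,  1.60398890e+00,  4.80403117e-06,
        1.27372814e+00, -3.69133988e-02]), 'joint_vel': array([ 0.00057669,  0.00084729, -0.00085045,  0.00043355, -0.00037339,
        0.00185345]), 'joint_efforts': array([-1.77096354e-03, -5.15058374e+01, -3.67733788e+01, -1.96567471e-04,
        6.76969321e-04,  1.50742277e-06]), 'ee_pos': array([ 0.2489844 , -0.62739199,  0.23131872]), 'eef_rot': array([3.08568342e+00, 5.89927376e-01, 1.29638551e-05]), 'ft_force': array([-0.14188966,  0.00593345, -0.35410435]), 'ft_torque': array([ 0.03388628, -0.04698403,  0.00154526]), 'grip_force': 0.0, 'gripper_width': 0.0853739814614834}
```

View pics/a_scene.png

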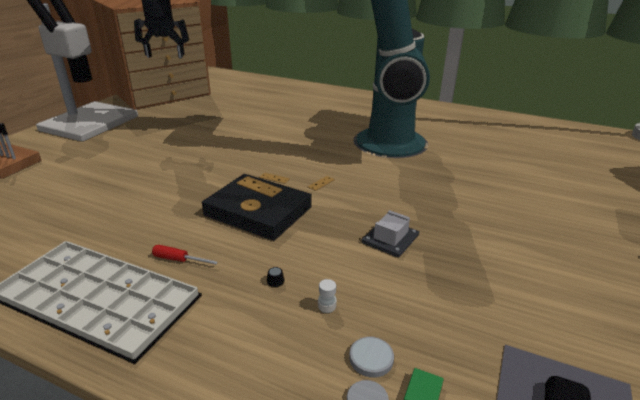

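View pics/a_top.png

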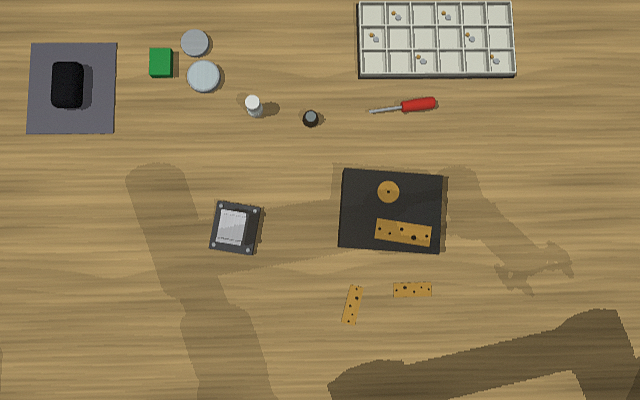

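The plate lies on the granite at top px (403,233) and scene (262,186). The look-alikes are on the bench at top px (352,305) and (412,290); they are shorter and not on the block. So the plate on the granite is the one meant, and I'll confirm that in a wrist close-up.

```bash
cat > h.py <<'E'
from station import r
import cv2,numpy as np
from scipy.spatial.transform import Rotation as Ro
def rot(a):  # tool down, tool x along heading a
    x=np.array([np.cos(a),np.sin(a),0]);z=np.array([0,0,-1.]);return Ro.from_matrix(np.c_[x,np.cross(z,x),z]).as_rotvec()
def ray(im,uv,fish=False):
    K=im["intrinsics"];uv=np.atleast_2d(uv).astype(float)
    d=(uv-[K[0,2],K[1,2]])/[K[0,0],K[1,1]]
    if fish:
        t=np.linalg.norm(d,axis=1,keepdims=True);d=d/np.maximum(t,1e-9)*np.tan(t)
    v=np.c_[d,np.ones(len(d))]@im["R"];return -im["R"].T@im["t"],v
def onz(im,uv,z,fish=False):
    o,v=ray(im,uv,fish);return o+v*((z-o[2])/v[:,2:3])
def tri(a,b):  # a,b=(o,v)
    M=np.zeros((3,3));y=np.zeros(3)
    for o,v in(a,b):
        v=v[0]/np.linalg.norm(v);P=np.eye(3)-np.outer(v,v);M+=P;y+=P@o
    return np.linalg.solve(M,y)
def pt(im,X,fish=False):
    c=np.atleast_2d(X)@im["R"].T+im["t"];d=c[:,:2]/c[:,2:]
    if fish:
        n=np.linalg.norm(d,axis=1,keepdims=True);d=d/n*np.arctan(n)
    K=im["intrinsics"];return d*[K[0,0],K[1,1]]+[K[0,2],K[1,2]]
E
python3 - <<'E'
from h import *
import pickle
t=r.get_image("top");s=r.get_image("scene");S={}
for n in("top","scene"):
    S[n]=r.silhouettes(n,"plate_mid");print(n,[(round(d["conf"],2),int(d["region"].sum()),cv2.minAreaRect(np.argwhere(d["region"])[:,::-1].astype(np.float32))) for d in S[n]][:4])
a=np.deg2rad(-100)
D={"top":t,"scene":s}
# heading options: keep reachable
for nm,p,h in(("p1",[.47,-.25,.22],a),("p2",[.50,-.17,.22],a),("s1",[.49,.10,.22],a),("s2",[.49,.18,.22],a)):
    for hh in(h,h+np.pi):
        if r.solve_ik(p,rot(hh)) is None: print("no",nm,hh);continue
        r.goto(p,rot(hh));break
    im=r.get_image("wrist");D[nm]=im;cv2.imwrite(f"pics/w_{nm}.png",im["color"])
    for q in("plate_mid","plate_end_a","granite_top") if nm[0]=="p" else("saddle_floor",):
        print(nm,q,[(np.round(d["centre"],4).tolist(),round(d["conf"],2)) for d in r.place_of("wrist",q)][:3])
pickle.dump(D,open("D.pkl","wb"));o=r.get_obs();print(o["time"],o["q"])
E
```

```text
top [(0.88, 567, ((352.2059020996094, 304.1764831542969), (14.55213737487793, 39.53330612182617), 14.03624439239502)), (0.59, 546, ((412.0, 288.5), (15.0, 38.0), 90.0)), (0.55, 1095, ((402.5945739746094, 231.36514282226562), (55.662628173828125, 20.076425552368164), 8.47114372253418))]
scene [(0.7, 447, ((259.2069091796875, 186.48275756835938), (41.96714782714844, 12.255892753601074), 21.801406860351562)), (0.66, 151, ((274.4176330566406, 177.87060546875), (27.007844924926758, 6.074052810668945), 12.528807640075684)), (0.54, 157, ((320.8999938964844, 182.8000030517578), (7.602630138397217, 25.043960571289062), 63.43495178222656)), (0.41, 568, ((327.0, 296.0), (34.0, 18.0), 90.0))]
no p1 -1.7453292519943295
p1 plate_mid [([0.4796, -0.1861, 0.0492], 0.86), ([0.3682, -0.2067, -0.0003], 0.66), ([0.3403, -0.0861, 0.0012], 0.64)]
p1 plate_end_a [([0.3688, -0.2552, 0.0022], 0.88), ([0.4898, -0.1306, 0.0377], 0.81), ([0.3697, -0.168, 0.0013], 0.71)]
p1 granite_top [([0.5223, -0.1653, 0.036], 0.93)]
no p2 -1.7453292519943295
p2 plate_mid [([0.3619, -0.2102, 0.005], 0.89), ([0.4766, -0.1883, 0.0474], 0.88), ([0.3391, -0.0816, -0.0003], 0.65)]
p2 plate_end_a [([0.3006, -0.0744, 0.0022], 0.96), ([0.3696, -0.2524, 0.0005], 0.94), ([0.3685, -0.1692, -0.0031], 0.86)]
p2 granite_top [([0.5202, -0.1654, 0.0376], 0.62)]
no s1 -1.7453292519943295
s1 saddle_floor [([0.4993, 0.1592, 0.0485], 0.6)]
no s2 -1.7453292519943295
s2 saddle_floor [([0.4991, 0.158, 0.0485], 0.63)]
5.2083 [ 3.02554872e-01 -1.89462079e-02  1.94116938e+00 -6.61872071e-04
  1.21994011e+00  4.78397927e-01]
```

```bash
python3 - <<'E'
import cv2,numpy as np
a=cv2.imread("pics/w_p2.png");b=cv2.imread("pics/w_s2.png")
cv2.imwrite("pics/both.png",cv2.resize(np.vstack([a[60:400],b[60:400]]),None,fx=.88,fy=.88))
E
```

```text
(no output)
```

View pics/both.png

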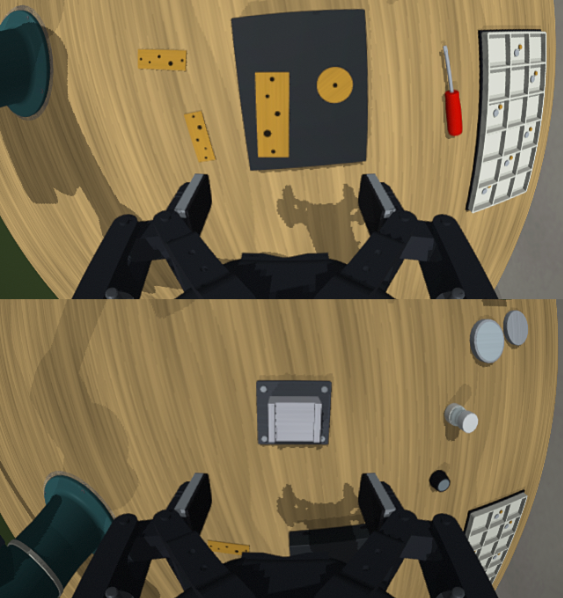

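The wrist view confirms the choice: the plate with dots is on the black block beside the disc, at about (272,114), and the two smaller ones are off the block at (162,60) and (200,135). At the saddle (295,420 in the lower half) the cheeks are left and right, so its channel runs roughly along world y. Next I'll rectify the views to measure.

```bash
cat >> h.py <<'E'
def ortho(im,fish,cx,cy,z,h=.08,s=.0005):  # rows: +y up, cols: +x right
    g=np.arange(-h,h,s);X,Y=np.meshgrid(cx+g,cy-g)
    m=pt(im,np.c_[X.ravel(),Y.ravel(),np.full(X.size,z)],fish).astype(np.float32).reshape(*X.shape,2)
    return cv2.remap(im["color"],m[...,0],m[...,1],cv2.INTER_LINEAR)
def brass(im):
    h=cv2.cvtColor(im,cv2.COLOR_BGR2HSV);return ((h[...,1]>140)&(h[...,2]>80)&(abs(h[...,0].astype(int)-18)<8)).astype(np.uint8)
def rect(mask,cx,cy,h,s,near):
    c,_=cv2.findContours(mask,0,2);best=None
    c=[k for k in c if cv2.contourArea(k)*s*s>5e-4]
    c=min(c,key=lambda k:np.hypot(*(np.array(cv2.minAreaRect(k)[0])*[s,-s]+[cx-h,cy+h]-near)))
    b=cv2.boxPoints(cv2.minAreaRect(c));return b*[s,-s]+[cx-h,cy+h]
def axes(b):
    e1=b[1]-b[0];e2=b[2]-b[1]
    if np.linalg.norm(e1)<np.linalg.norm(e2):e1,e2=e2,e1
    e1=e1*np.sign(e1[1]);return b.mean(0),np.linalg.norm(e1),np.linalg.norm(e2),np.arctan2(e1[1],e1[0])
E
python3 - <<'E'
from h import *
import pickle
D=pickle.load(open("D.pkl","rb"))
C={}
for n in("top","p1","p2"):
    f=n[0]=="p"
    o=ortho(D[n],f,.48,-.185,.0425,.09);m=brass(o)
    b=rect(m,.48,-.185,.09,.0005,np.array([.48,-.185]));a=axes(b);C[n]=a[0];print("plate",n,np.round(a[0],4),[round(float(x),4) for x in a[1:]])
    o=ortho(D[n],f,.525,-.163,.04,.13)
    hsv=o.max(2)<65
    m=(hsv|(brass(o)>0)).astype(np.uint8);k=np.ones((9,9));m=cv2.morphologyEx(cv2.morphologyEx(m,cv2.MORPH_CLOSE,k),cv2.MORPH_OPEN,np.ones((41,41)))
    b=rect(m,.525,-.163,.13,.0005,np.array([.525,-.163]));a=axes(b);print("granite",n,np.round(a[0],4),[round(float(x),4) for x in a[1:]])
for i,j in(("top","p1"),("top","p2"),("p1","p2")):
    g=lambda n:(lambda o:(o,(np.r_[C[n],.0425]-o)[None]))(-D[n]["R"].T@D[n]["t"])
    print("plate tri",i,j,np.round(tri(g(i),g(j)),4))
v=np.hstack([ortho(D[n],n[0]=="s",.50,.155,.045,.065) for n in("top","s1","s2")])
for k in range(0,v.shape[1]): pass
cv2.imwrite("pics/sad.png",v)
E
```

```text
plate top [ 0.4844 -0.185 ] [0.1105, 0.041, 1.4015]
granite top [ 0.5278 -0.1624] [0.2033, 0.1582, 1.4821]
plate p1 [ 0.483  -0.1831] [0.1105, 0.0408, 1.3986]
granite p1 [ 0.5368 -0.1495] [0.0, 0.233, 0.0]
plate p2 [ 0.483  -0.1828] [0.1106, 0.0407, 1.3986]
granite p2 [ 0.5262 -0.1619] [0.1974, 0.1575, 1.4793]
plate tri top p1 [ 0.4836 -0.1826  0.0524]
plate tri top p2 [ 0.4838 -0.1827  0.047 ]
plate tri p1 p2 [ 0.4829 -0.1831  0.0416]
```

View pics/sad.png

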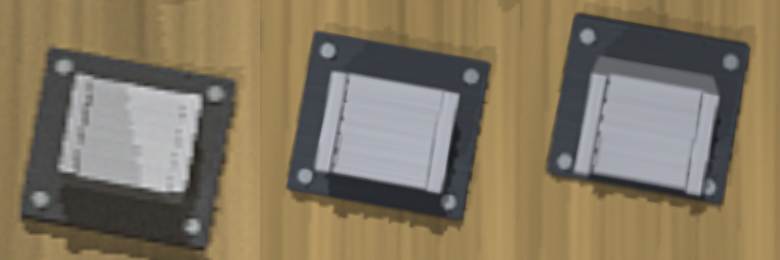

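```bash
python3 - <<'E'
from h import *
import pickle
D=pickle.load(open("D.pkl","rb"));C={}
for n in("top","s1","s2"):
    o=ortho(D[n],n[0]=="s",.50,.155,.05,.065);h=cv2.cvtColor(o,cv2.COLOR_BGR2HSV)
    m=((h[...,2]>150)&(h[...,1]<60)).astype(np.uint8);m=cv2.morphologyEx(cv2.morphologyEx(m,cv2.MORPH_CLOSE,np.ones((9,9))),cv2.MORPH_OPEN,np.ones((25,25)))
    b=rect(m,.50,.155,.065,.0005,np.array([.5,.155]));c=b.mean(0)
    print("saddle",n,np.round(c,4),np.round(b,4).tolist(),[round(float(x),4) for x in axes(b)[1:]]);C[n]=c
g=lambda n:(lambda o:(o,(np.r_[C[n],.05]-o)[None]))(-D[n]["R"].T@D[n]["t"])
for i,j in(("top","s1"),("top","s2"),("s1","s2")): print(np.round(tri(g(i),g(j)),4))
P=np.array([.4833,-.1832]);a=1.40;u=np.array([np.cos(a),np.sin(a)])
p=P+.006*u
r.goto([*p,.075],rot(a)); r.command_gripper(0.0,30)
f0=r.get_obs()["ft_force"]
hit=r.move_straight([*p,.036],speed=.02,max_force=6)
o=r.get_obs();print(hit,o["ee_pos"],o["ft_force"],f0,o["time"],o["gripper_width"])
E
```

```text
saddle top [0.5   0.152] [[0.4643, 0.133], [0.4732, 0.1822], [0.5356, 0.1709], [0.5268, 0.1217]] [0.0635, 0.05, 2.9635]
saddle s1 [0.4982 0.1551] [[0.4628, 0.1366], [0.4712, 0.1845], [0.5335, 0.1736], [0.5251, 0.1257]] [0.0632, 0.0487, 2.9689]
saddle s2 [0.4982 0.1565] [[0.4634, 0.1368], [0.4708, 0.1856], [0.5329, 0.1762], [0.5256, 0.1275]] [0.0628, 0.0493, 2.9922]
[0.4991 0.154  0.0408]
[0.4991 0.1536 0.042 ]
[0.498  0.1546 0.0444]
True [ 0.48443989 -0.1773343   0.04256572] [-0.21309698  0.65289646  3.98411713] [-0.0823315   0.382697    0.53238036] 8.8583 -8.070386140551852e-05
```

```bash
cat >> h.py <<'E'
def press_drag(p,u,dist,z,f0=.5,step=.006,lo=6.5,hi=10):
    log=[]
    def F(): return r.get_obs()["ft_force"][2]-f0
    def adj(p,z):
        for _ in range(12):
            f=F()
            if f<lo: z-=.0002
            elif f>hi: z+=.0002
            else: break
            r.move_straight([*p,z],speed=.02)
        return z,f
    z,f=adj(p,z);log.append((z,f));d=0
    while d<dist-1e-6:
        d+=step;p=p+u*step
        r.move_straight([*p,z],speed=.04);o=r.get_obs();log.append((round(z,4),np.round(o["ft_force"],1).tolist()))
        z,f=adj(p,z)
    return p,z,log
E
python3 - <<'E'
from h import *
o=r.get_obs();a=1.40;u=-np.array([np.cos(a),np.sin(a)])
p,z,l=press_drag(o["ee_pos"][:2],u,.018,o["ee_pos"][2])
print(l,p,r.get_obs()["time"],r.get_obs()["ee_pos"])
im=r.get_image("wrist");q=ortho(im,True,.48,-.2,.0425,.1);cv2.imwrite("pics/d1.png",q)
t=r.get_image("top");cv2.imwrite("pics/d1t.png",np.hstack([q,ortho(t,False,.48,-.2,.0425,.1)]))
E
```

```text
[(np.float64(0.04196571931496176), np.float64(6.7345562598792466)), (np.float64(0.042), [0.2, -0.6, 6.4]), (np.float64(0.0416), [0.2, -0.7, 8.0]), (np.float64(0.0416), [-1.0, -1.6, 7.4])] [ 0.48138048 -0.1950724 ] 11.0083 [ 0.48227762 -0.19568957  0.04253413]
```

View pics/d1t.png

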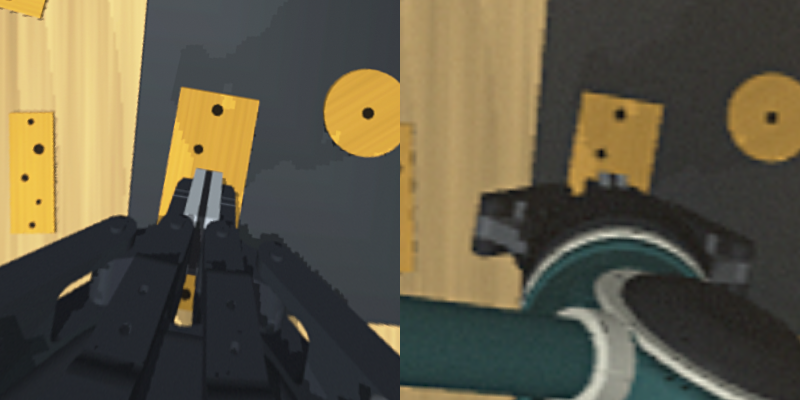

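Wrist-rectified view (left): the plate's far end is now at about (219,93) px, i.e. (0.4895,-0.1465). It moved about 17.5 mm for an 18 mm stroke, so there is little slip. I'll continue.

```bash
python3 - <<'E'
from h import *
a=1.40;u=-np.array([np.cos(a),np.sin(a)])
p,z,l=press_drag(np.array([.48138,-.19507]),u,.042,.0416,step=.007)
print([x[1] for x in l],p,z)
e=r.get_obs()["ee_pos"]
r.move_straight([*e[:2],.10],speed=.1)
r.goto([.48,-.24,.19],rot(a));r.command_gripper(.085)
im=r.get_image("wrist");q=ortho(im,True,.48,-.22,.0425,.1);t=ortho(r.get_image("top"),False,.48,-.22,.0425,.1)
b=rect(brass(q),.48,-.22,.1,.0005,np.array([.473,-.24]));A=axes(b);print(A[0],A[1:]);print(r.get_obs()["time"])
cv2.imwrite("pics/d2.png",np.hstack([q,t]))
E
```

```text
[np.float64(6.599851192970682), [0.0, -1.2, 7.3], [-1.5, -0.2, 6.7], [-0.7, -0.7, 7.6], [0.0, -0.4, 7.5], [-0.5, 0.5, 7.5], [-0.8, -0.7, 7.6]] [ 0.47424138 -0.23645889] 0.0414
[ 0.47346085 -0.24252884] (np.float64(0.11084816305848967), np.float64(0.04109716092852291), np.float64(1.397235622381464))
15.375
```

View pics/d2.png

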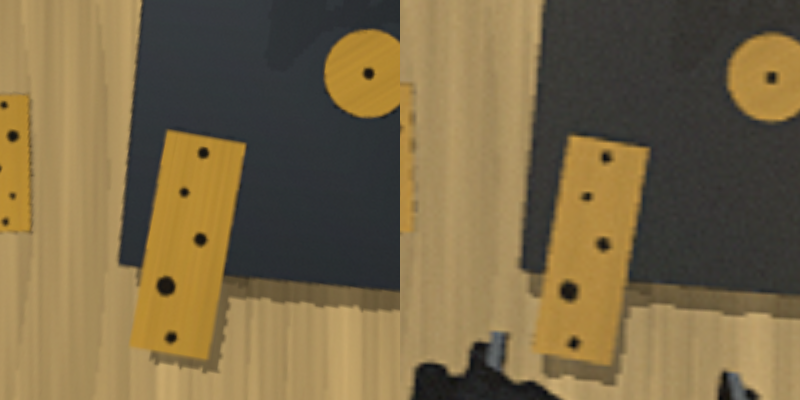

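The plate overhangs the granite's -y edge by about 42 mm: the edge is at row ~270, and the plate end at rows ~345–360 in the left view. The disc hasn't moved. Next I'll grip.

```bash
python3 - <<'E'
from h import *
a=1.398;u=np.array([np.cos(a),np.sin(a)]);m=np.array([.4735,-.2432]);g=m-.0425*u
r.goto([*g,.10],rot(a))
hit=r.move_straight([*g,.019],speed=.08,max_force=8);o=r.get_obs();print(hit,o["ee_pos"],o["ft_force"])
if not hit:
    r.command_gripper(.03,50);o=r.get_obs();print(o["gripper_width"],o["grip_force"],o["ft_force"],o["time"])
    r.move_straight([*g,.030],speed=.04);r.move_straight([*g,.14],speed=.12)
    o=r.get_obs();print(o["gripper_width"],o["grip_force"],o["ft_force"],o["ft_torque"],o["time"])
    im=r.get_image("wrist");s=r.get_image("scene")["color"]
    cv2.imwrite("pics/g.png",np.hstack([im["color"][100:,150:490],cv2.resize(s[60:260,150:320],(340,400))[:300]]))
E
```

```text
False [ 0.46672475 -0.28545176  0.0195725 ] [-0.23129951  0.28441362  0.38650498]
0.037769907502611465 49.75630760192871 [-0.55948174  0.37818706  2.87725058] 17.5333
0.03777054164786238 50.138155817985535 [ 0.10442171  0.73998519 -0.89651246] [-0.04578384  0.01283175  0.0429047 ] 19.025
```

View pics/g.png

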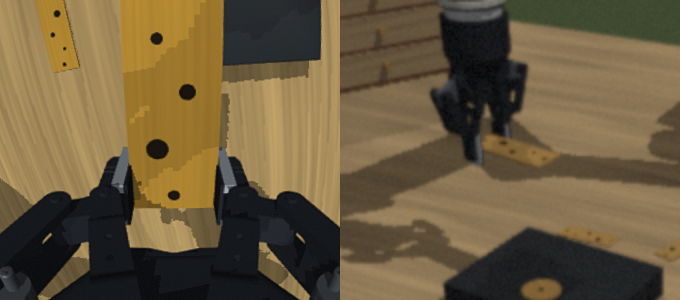

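The plate is gripped across its width at its end, level and clear of the block (left view: far end up, pads at about (120,190) and (228,190)). Next I'll carry it to the saddle and measure it in the hand.

```bash
python3 - <<'E'
from h import *
a=1.398;u=np.array([np.cos(a),np.sin(a)]);T=np.array([.4984,.1553])
g=T-.0432*u
r.goto([*g,.12],rot(a))
o=r.get_obs();e=o["ee_pos"];print(e,o["time"],o["grip_force"],o["eef_rot"])
im=r.get_image("wrist");z=e[2]+.0217+.00125
q=ortho(im,True,T[0],T[1],z,.08);b=rect(brass(q),T[0],T[1],.08,.0005,T);A=axes(b);print("wrist rect",A,b)
far=A[0]+A[1]/2*np.array([np.cos(A[3]),np.sin(A[3])]);print("mid from far end",far-.055*np.array([np.cos(A[3]),np.sin(A[3])])-e[:2],(far-e[:2])@u)
t=r.get_image("top");w=ortho(t,False,T[0],T[1],z,.08)
s=r.get_image("scene")["color"]
cv2.imwrite("pics/c.png",np.hstack([q,w,cv2.resize(s[130:270,330:470],(320,320))]))
E
```

```text
[0.49130258 0.11202641 0.12004566] 20.6083 50.13885676860809 [ 2.40521217e+00  2.02036572e+00 -6.89976591e-05]
wrist rect (array([0.49879984, 0.15451904]), np.float64(0.10955485446985828), np.float64(0.039888524472251455), np.float64(1.4069881623818723)) [[0.47018965 0.10372734]
 [0.48805548 0.21181563]
 [0.52741003 0.20531074]
 [0.5095442  0.09722245]]
mid from far end [0.00746096 0.04227304] 0.09792409659859568
```

View pics/c.png

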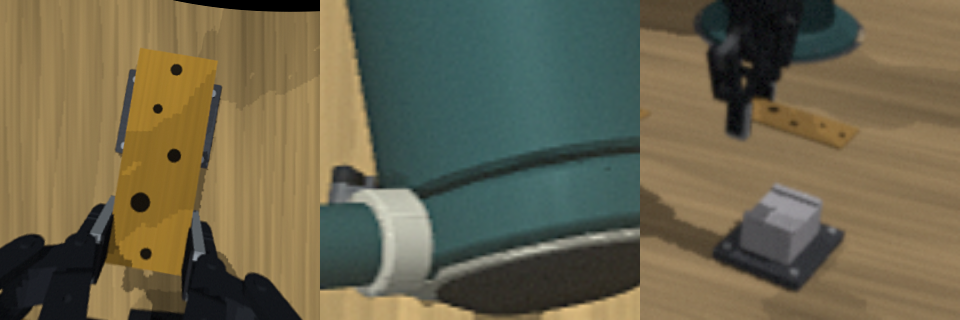

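In hand, the plate's middle is at TCP + (7.5, 42.5) mm with yaw within 0.01 rad, level above the saddle. Lowering now.

```bash
python3 - <<'E'
from h import *
g=[.4908,.1127];a=1.393
r.move_straight([*g,.036],speed=.08,rot=rot(a))
hit=r.move_straight([*g,.0215],speed=.015,max_force=3);o=r.get_obs();print(hit,o["ee_pos"],o["ft_force"],o["ft_torque"],o["time"])
s=r.get_image("scene")["color"];im=r.get_image("wrist")
q=ortho(im,True,.498,.155,.0475,.08)
cv2.imwrite("pics/l.png",np.hstack([cv2.resize(q,(400,400)),cv2.resize(s[190:270,350:430],(400,400),interpolation=2)]))
E
```

```text
True [0.49064387 0.11266083 0.0244658 ] [-0.64292371 -0.57881687  4.96546432] [ 4.04512698e-02 -6.08968560e-02  1.14177155e-05] 22.6917
```

View pics/l.png

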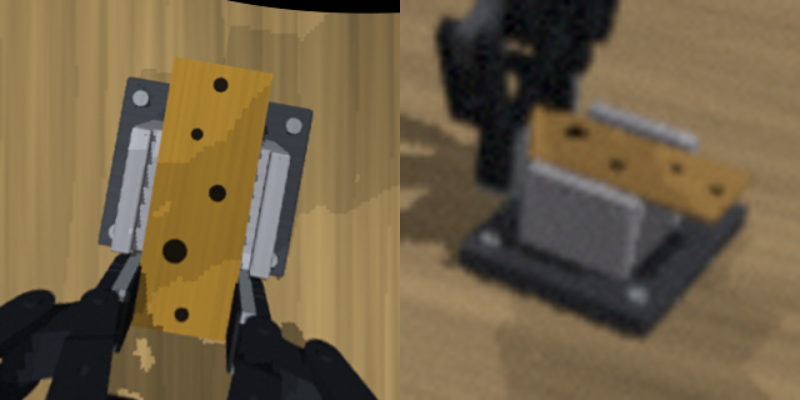

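The plate touched down at TCP z 0.0245, matching the predicted floor height (0.0246). It lies between the cheeks with even gaps and sticks out about 30 mm at both ends. Releasing.

```bash
python3 - <<'E'
from h import *
r.command_gripper(.060,20);r.wait(.3);e=r.get_obs()["ee_pos"];print(r.get_obs()["gripper_width"])
r.move_straight([*e[:2],.17],speed=.08)
im=r.get_image("wrist");q=ortho(im,True,.498,.155,.0475,.08)
b=rect(brass(q),.498,.155,.08,.0005,np.array([.498,.155]));A=axes(b);print(A,r.get_obs()["time"])
s=r.get_image("scene")["color"]
cv2.imwrite("pics/f.png",np.hstack([cv2.resize(q,(400,400)),cv2.resize(s[150:270,300:420],(400,400),interpolation=2)]))
E
```

```text
0.059922077035676424
(array([0.49819595, 0.15517568]), np.float64(0.11039390806003242), np.float64(0.04093535850028523), np.float64(1.4056476436994096)) 25.4583
```

View pics/f.png

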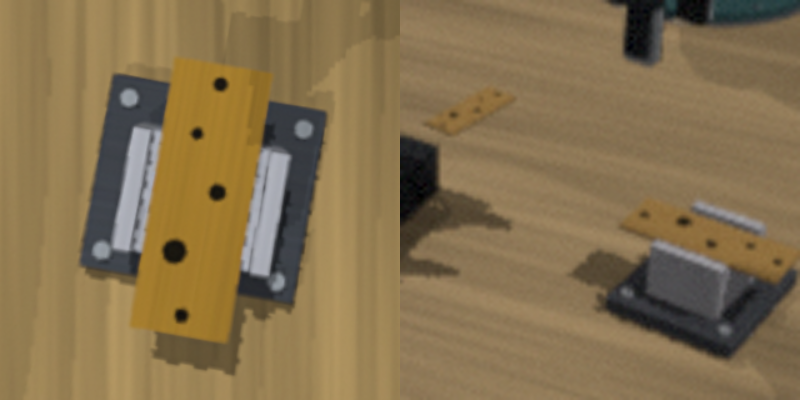

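The plate lies flat and centred between the cheeks at (0.4982, 0.1552), and the gripper is clear of it. Handing in.

```bash
python3 -c "
from station import r
print(r.sign_off())"
```

```text
the job is handed in; nothing more can be done
None
```

The brass clock plate lies flat in the saddle between the cheeks, its middle within about 1 mm of the saddle's by the wrist camera; the job is handed in at about 25 s of the 48 s allowed, with the gripper clear.

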